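Unlatch a tea-cake mould from its sloping dock and close it over its mate

ROBOT

A 6-joint arm with a two-finger parallel gripper is mounted at the origin on the work surface. World frame = base frame: x ahead of the robot, y to its left, z up, the work surface at z = 0. Lengths are in m, angles in rad, forces in N, time in s.
With the tool pointing down it reaches from about 0.275 to 0.85 m from the base axis. Payload 5.2 kg.
Tool frame: the origin (TCP) lies midway between the tips of the shut fingers; the grasp point (between the pads) lies 19 mm behind it; z points along the fingers, y is the line along which they close (so a half turn about z gives the same grasp; the last joint's range is limited). The gripper opens to 85 mm and grips with 20 to 120 N. Pads are 22 mm wide; open, the fingers measure 114 mm over their backs; the gripper's body (76 mm by 85 mm) begins 54 mm behind the grasp point. The pads swing forward as they close: fully open they stand 13 mm farther back than shut.
Start: joints at [1.097, 0.259, 1.535, -0, 1.348, -0.203], TCP at [0.147, 0.53, 0.231] pointing down, gripper open.
Joint ranges: [-3.14, 3.14], [-0.91, 2.08], [0.19, 2.58], [-1.22, 4.36], [0.22, 2.71], [-3.12, 3.12]. Speed limits (rad/s): [2.57, 2.57, 3.14, 3.14, 3.14, 3.14].

INTERFACE

Orientations are given as a unit quaternion [w, x, y, z].
In Python, from workcell import ctrl gives the robot as it stands.
- The arm moves only by the tool move_arm, never from a script. Its argument "increments" is a list of rows, each a list of 3 entries, a list of its own where there are three numbers: the opening, from 0 (shut) to 1 (fully open), then the shift along the tool's x, y, z in m, then the turn about the tool's z in units of 5 degrees (1.0 is 5 degrees). In form: [[jaw, [tx, ty, tz], roll], ...]. A call has 1 to 10 rows; each row shifts and turns the commanded pose from where the row before left it, along the tool's axes as they then stand; what a row does not reach is not made up. A row lasts 1/12 s, in which the tool goes at most 41.7 mm and 7.16 degrees, less where a joint would pass 70% of its speed; a pose out of reach is approached as far as the arm can. A call with a gripper value outside its range is refused whole. The fingers move at their own pace and stop on an object; "force" is the grip in N (left out, the last holds). Time passes only in rows, so rows that do not move let the fingers close. It gives the time, the measured TCP pose, the force, the opening and the grip force at its end, in the units of the state.
- ctrl.get_obs(): the state, without advancing time (a new reading comes with each control period).
- ctrl.get_image(name): name is "scene" or "top" or "wrist"; returns the picture (400x640x3 uint8, blue, green, red); there is no depth.
- ctrl.calibration(name): a dict with "fx", "fy", "cx", "cy" (pixels), "view" (4x4, takes a point from world to camera coordinates); the wrist camera has in their place "tool_from_camera" (4x4, takes a point from camera to tool coordinates, whose origin is the TCP and whose axes are the flange's). Camera axes: x right, y down, z forward; pixel columns grow to the right and rows downward; lengths in m; the calibration is good to about 2 mm. The wrist camera is an equidistant fisheye: a pixel r from the principal point sees the ray r / f radians off the axis. A picture is of the moment at which its call begins: read the wrist's pose just before it. calibration takes no time and is no camera call.
- ctrl.finish_job(): hands the job in; it is judged then, once.
Trained networks look in the newest picture that a camera, given by its name, has taken for a name from the list of things; names that differ only in an ending like _2 or _b are one class to them, and where a whole thing is asked for, a point or a joint stands for the part that bears it (a point fixed in the world has none). Each returns a list of dicts, best first, with "conf" (0 to 1); they miss things now and then, are a little off and sometimes report something else, mostly with a low value. They report only what shows in the picture. A call takes as long as a camera call. They do not tell look-alikes from the thing itself.
- ctrl.search_frame(camera, label): "pixel" ([row, column] in pixels, amid what is visible of it).
- ctrl.cut_out(camera, label): "mask" (400x640 bool, what is visible of it) and "pixel" ([row, column] in pixels, amid what is visible of it).
- ctrl.tip_of(camera, label): "pixel" ([row, column] in pixels: a listed point, or the origin of a listed thing).
The state is a dict: "time": time; "joint_pos": joint angles; "joint_vel": joint speeds; "tau": joint torques, N m; "ee_pos": TCP position; "eef_rot": TCP orientation; "force": force on the tool from outside, world axes, zero at the start; "ft_torque": the same for the moment, N m; "gripper_width": finger opening in m; "grip_force": force on a finger pad.
Only numpy, scipy, OpenCV 4.12 (cv2) and the standard library are available. Lean on these libraries where they do the work, as an engineer would, in place of code of your own. Each camera call takes 0.05 s, during which the arm holds its last target. There are 200 camera calls.

TASK

Free the mould with the wooden grip from the sloping dock: press the spring latch pedal under its lower edge until it pops up, then lift it out. Set it mouth-down on the open mould of the same width, rim squarely on rim, so that the closed pair stands steady, and let go. Do not drop it, leave the open mould where it stands, and leave the smaller mould, the two tea cakes, the bamboo cup, the brush and the steel tin alone.

Things in the scene. Friction and masses are not known exactly. Their poses are not given: they have to be found in the camera images.
- dock: Fixed grey stand, base 190 x 170 mm. Origin on the table under the middle of its seat; x points level to its high back, y left, z up. Low side with the pedal (-x) faces the robot. The seat slopes 30 deg: normal (-0.5, 0, 0.866), up-slope (0.866, 0, 0.5) in these axes. Four guide posts, 32 mm above the seat, ring the flange: draw the mould out along the normal 35 mm or more, tool tilted 30 deg.
- dock_seat (a point): The middle of the sloping seat, 140 mm straight above the origin of the dock. Axes as the dock (not sloped).
- lift_plate (a joint): Round 98 mm spring plate in the seat, under the mould; travel along the seat's normal (m). About 0.002 with the mould latched; once unlatched it pushes the mould up (10 to 8 N) to 0.018 and stays up. The mould then stands on it between the posts, still tilted 30 deg; letting go of the pedal does not latch it again.
- latch (a joint): Steel spring latch hinged under the mould's lower edge; angle in rad, 0 = at rest with its tooth over the flange, 0.42 = pedal fully down. The tooth comes clear at about 0.3. While latched, the mould cannot be pulled up.
- latch_pedal (a point): Press point on top of the pedal (34 mm wide, parallel to the seat at rest): 105 mm down-slope of the seat's middle, 14 mm below the seat plane, 55 mm from the hinge, 13 mm from the free end. The mould leans over it: press with closed fingers tilted 25 to 45 deg, pointing down and to dock +x, pushing about 20 mm to its stop; 2 N to 12 N. Axes as the seat (z its normal).
- top_mould: Loose aluminium mould, 0.35 kg: a round open cup, mouth down, 60 mm high, 90 mm across, with a flange at the mouth 110 mm across and 6 mm thick, and a square wooden grip on its closed end. Starts seated in the dock, tilted 30 degrees with it. Origin: centre of its mouth plane; z points from the mouth to the grip.
- top_mould_grip (a point): Place to grip: on the mould's axis, 84 mm from its mouth plane. The wooden grip is 28 x 28 mm (its sides along this point's x and y) and reaches from 60 to 96 mm from the mouth plane. Axes as the mould.
- bottom_mould: Loose open aluminium mould, mouth up on the table, the mate of the top mould: 60 mm high, flange 110 mm across at the top, body 90 mm, 0.45 kg. Origin: centre of its underside; z up.
- bottom_mould_rim (a point): Centre of the mouth plane of the bottom mould, 60 mm above its origin.
- small_mould: Smaller open aluminium mould, mouth up: flange 80 mm across, 48 mm high. Not the mate; leave it. May stand on either side of the bottom mould. Origin: centre of its underside.
- cake_a: Bystander: wrapped round tea cake, 100 mm across, 28 mm high, lying on the table. Origin: centre of its underside.
- cake_b: Bystander: another wrapped tea cake, 100 mm across, 28 mm high. Origin: centre of its underside.
- bamboo_cup: Bystander: upright bamboo cup, 76 mm across, 100 mm high. Origin: centre of its underside.
- brush: Bystander: hand brush, 180 mm long, lying on the table behind the moulds.
- tin: Bystander: steel tin, 72 mm across, 110 mm high. Origin: centre of its underside.
Mind the look-alikes: they are no part of the job. Leave any red or turquoise look-alike of the top_mould alone.

How it is judged:
On the way, in this order (a step that is already met when the one before it is completed fails the run):
1. the latch pedal is pressed down and the mould, not held by the fingers, has popped up in the dock (value of joint latch above 0.2 rad and value of joint lift_plate above 0.012 m and distance between top_mould and dock_seat below 0.03 m and contact force between the fingers and top_mould below 0.5 N), for 0.05 s.
2. the mould is lifted out, clear of the dock (distance between top_mould and dock_seat above 0.06 m and height (world z) of top_mould above 0.12 m), for 0.1 s.
At the end, for the whole second after the job is handed in: The mould with the grip rests mouth-down on the bottom mould, rim on rim: centres within 10 mm, gap within 4 mm, both upright within 0.06 rad, at rest and released; the bottom mould stands on the table within 30 mm of where it was (horizontal distance between top_mould and bottom_mould_rim below 0.01 m and z of top_mould in the frame of bottom_mould_rim between -0.004 and 0.004 m and angle between each of top_mould, bottom_mould's own z axis and vertical below 0.06 rad and height (world z) of bottom_mould below 0.004 m and distance of bottom_mould from where it was at the start of the episode below 0.03 m and linear speed of top_mould below 0.02 m/s and angular speed of top_mould below 0.1 rad/s); the robot touches nothing.
It fails at once if the mould is dropped or thrown: moving faster than 0.5 m/s while the fingers do not hold it (linear speed of top_mould above 0.5 m/s and contact force between the fingers and top_mould below 0.1 N).
It fails at once if a bystander (small mould, tea cakes, bamboo cup, brush, tin) is moved by more than 30 mm (distance of any of small_mould, cake_a, cake_b, bamboo_cup, brush, tin from where it was at the start of the episode above 0.03 m).
It also fails if it takes over 51 s, if anything falls off the work surface, if the arm or the gripper's body presses on something with over 40 N, if the wrist force passes 120 N, or if a joint passes its speed limit or range.

## Working session

There is one attempt and no reset: what is moved stays moved. The work goes in short steps, Python scripts to look and compute and a tool call to move; the robot and the scene stay as the last step left them, time stands still between calls to the robot, and variables do not carry over. Pictures are saved under pics/ and viewed, at most 13 in all, crops included, and the job is handed in when it is done.

Besides the shell and the picture viewer there is one more tool, called after ">>>" by a JSON object that holds its "op" and its "data", one argument or row to a line. move_arm: Moves the arm, as the interface text tells. Its arguments: {"type":"object","properties":{"increments":{"type":"array","items":{"type":"array"}},"force":{"type":"number"}},"required":["increments"]}

```bash
mkdir -p pics; ls; python3 - <<'E'
from workcell import ctrl
import cv2,numpy as np
o=ctrl.get_obs();print(o)
a=ctrl.get_image("scene");b=ctrl.get_image("top")
cv2.imwrite("pics/s0.png",a);cv2.imwrite("pics/t0.png",b)
for c in("scene","top"):
    k=ctrl.calibration(c);print(c,k)
    for l in("top_mould","top_mould_grip","latch_pedal","dock_seat","dock","bottom_mould","bottom_mould_rim","small_mould"):
        print(l,[(np.round(d["pixel"],1),round(d["conf"],2)) for d in ctrl.tip_of(c,l)])
E
```

```text
pics
{'time': 0.0, 'joint_pos': array([ 1.09720791e+00,  2.59369857e-01,  1.53609438e+00,  1.80530801e-05,
        1.34800039e+00, -2.02809478e-01]), 'joint_vel': array([ 5.79721381e-05, -1.37371090e-03,  4.64575189e-04,  2.35880421e-04,
       -2.06239871e-04, -3.81397841e-04]), 'tau': array([-1.42226076e-03, -4.46023929e+01, -2.90569997e+01, -4.48456103e-04,
        1.18149168e-02, -1.07937484e-05]), 'ee_pos': array([0.14684403, 0.52948346, 0.23045571]), 'eef_rot': array([-3.18853941e-04,  1.34978149e-01,  9.90848133e-01, -8.80049832e-04]), 'force': array([ 0.3493095 ,  0.0645162 , -0.35056765]), 'ft_torque': array([-0.01530319, -0.03207551, -0.03401382]), 'grip_force': 0.0, 'gripper_width': 0.08528500829054375}
scene {'fx': 511.33743646619354, 'fy': 511.33743646619354, 'cx': 326.3404939986421, 'cy': 183.19480815888036, 'view': array([[-0.45751656,  0.88906315,  0.01566229,  0.21000412],
       [ 0.51866883,  0.28113392, -0.80743196, -0.109995  ],
       [-0.7222612 , -0.36128995, -0.58975277,  1.79872327],
       [ 0.        ,  0.        ,  0.        ,  1.        ]])}
top_mould [(
[... 693 characters left out ...]
68184e-02, -1.54037578e-01,
         4.59728979e-01],
       [ 1.54116485e-01,  1.10308990e-03, -9.88052070e-01,
         1.12767294e+00],
       [ 0.00000000e+00,  0.00000000e+00,  0.00000000e+00,
         1.00000000e+00]])}
top_mould [(array([165. , 240.3]), 0.98), (array([242. , 244.7]), 0.89), (array([298.3, 206.4]), 0.76)]
top_mould_grip [(array([173.8, 234.4]), 0.98), (array([241.7, 236.5]), 0.82), (array([298.5, 191.4]), 0.62), (array([140.7, 375.4]), 0.18)]
latch_pedal [(array([199.3, 248.3]), 0.5)]
dock_seat []
dock [(array([175.7, 250.7]), 0.76)]
bottom_mould [(array([191.3, 398.4]), 0.94)]
bottom_mould_rim [(array([181.2, 406.3]), 0.61)]
small_mould [(array([200.6, 359.6]), 0.65)]
```

View pics/s0.png

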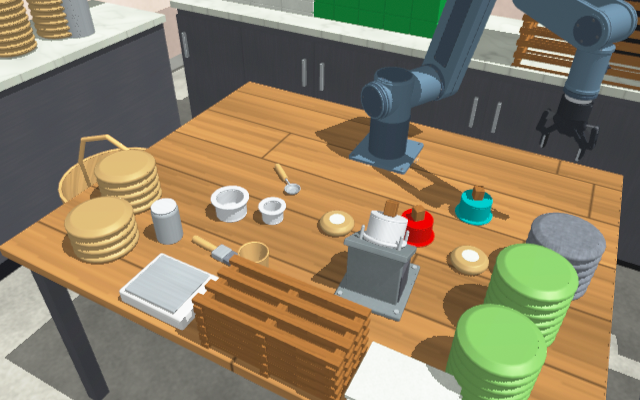

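View pics/t0.png

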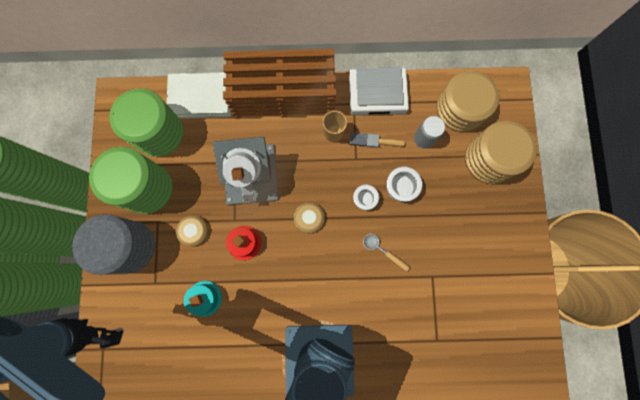

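Scene: the silver mould with the grip sits in the dock at about (row 225, col 385). The top view has it at (165, 240), with the red look-alike in front at (240, 243). The bottom mould is at (184, 405) and the small one at (197, 366), both in the top view.

```bash
cat > h.py <<'E'
import numpy as np,cv2
from workcell import ctrl
from scipy.spatial.transform import Rotation as R
from scipy.optimize import least_squares
K={c:ctrl.calibration(c) for c in("scene","top")}
def proj(c,p):
    k=K[c];q=np.atleast_2d(p)@k["view"][:3,:3].T+k["view"][:3,3]
    return np.c_[k["fy"]*q[:,1]/q[:,2]+k["cy"],k["fx"]*q[:,0]/q[:,2]+k["cx"]]  # row,col
def tri(a,b):
    return least_squares(lambda p:np.r_[(proj("scene",p)-a).ravel(),(proj("top",p)-b).ravel()],[.5,0,.1])
def onz(c,rc,z):
    return least_squares(lambda p:(proj(c,[p[0],p[1],z])-rc).ravel(),[.5,0]).x
E
python3 - <<'E'
from h import *
for n,a,b in(("grip",[203.7,389.2],[173.8,234.4]),("rim",[194.2,227.4],[181.2,406.3]),("botorig",[209.4,230.2],[191.3,398.4])):
    r=tri(a,b);print(n,r.x.round(4),r.fun.round(1))
a=cv2.imread("pics/s0.png")[180:320,320:440];b=cv2.imread("pics/t0.png")[125:215,200:290]
a=cv2.resize(a,None,fx=4,fy=4,interpolation=cv2.INTER_CUBIC)[:,:400+80];b=cv2.resize(b,None,fx=3.5,fy=3.5,interpolation=cv2.INTER_CUBIC)
o=np.zeros((560,800,3),np.uint8);o[:a.shape[0],:a.shape[1]]=a;o[:b.shape[0],480:480+b.shape[1]]=b[:,:320]
cv2.imwrite("pics/z.png",o)
E
```

```text
grip [0.5356 0.2081 0.2205] [-0.   2.1 -0.9  2.3]
rim [ 0.5347 -0.2838  0.0693] [-0.1 -0.2  0.1 -0.2]
botorig [ 0.5217 -0.2814  0.0018] [ 0.7  2.5 -1.4  2.4]
```

View pics/z.png

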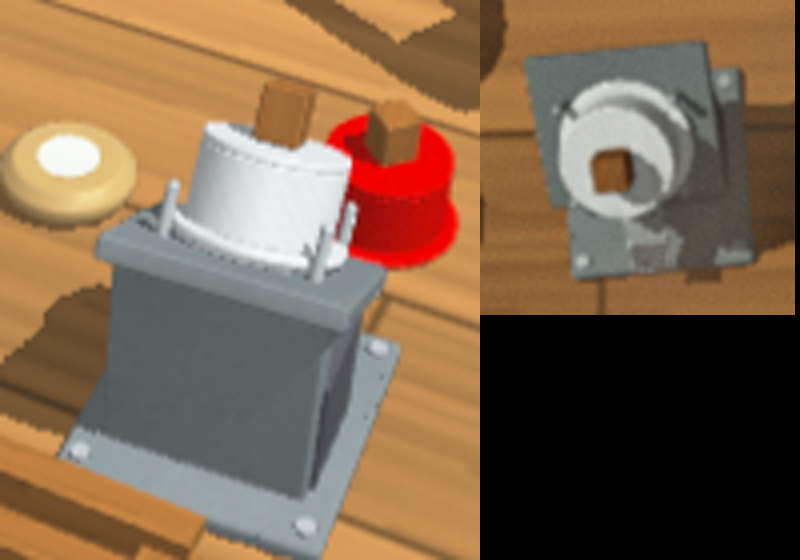

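```bash
python3 - <<'E'
from h import *
def c(p,x,y,z):
    s,k=np.sin(p[2]),np.cos(p[2]);return [p[0]+k*x-s*y,p[1]+s*x+k*y,z]
hx,hy=.095,.085
obs=[("top",hx,-hy,"b",(145,274.9)),("top",-hx,-hy,"b",(199.9,277.7)),("top",-hx,hy,"b",(204.4,227.1)),("scene",hx,hy,"b",(319,400)),("scene",-hx,hy,"b",(266.75,419.5)),
("scene",-.043,0,.2145,(206,391)),("top",-.043,0,.2145,(173.6,237.2))]
for sw in(0,1):
  f=lambda p:np.concatenate([(proj(v,c(p,x,y,.008+0*p[2]) if z=="b" else c(p,x,y,z))-o).ravel() for v,x,y,z,o in obs]) 
  # base centre may be offset from origin: p[3] along dock x
  g=lambda p:np.concatenate([(proj(v,c(p,x+p[3],y,.008) if z=="b" else c(p,x,y,z))-o).ravel() for v,x,y,z,o in obs])
  r=least_squares(g,[.55,.2,.08,0],loss="soft_l1");print(r.x.round(4),r.fun.round(1));hx,hy=.085,.095
  obs=[(v,x/abs(x)*hx if z=="b" else x,y/abs(y)*hy if z=="b" else y,z,o) for v,x,y,z,o in obs]
for l in("top_mould","bottom_mould","small_mould"):
  for v in("scene","top"):
    ctrl.get_image(v)
    for d in ctrl.cut_out(v,l):
        q=np.argwhere(d["mask"]);print(l,v,round(d["conf"],2),q.min(0),q.max(0),q.mean(0).round(1))
k=ctrl.calibration("wrist");print(k)
E
```

```text
[0.5786 0.2104 0.0666 0.0076] [-0.8 -1.   0.2  0.5  0.5 -1.1  0.3 -1.2 -0.7  0.5 -0.4 -0.1 -0.2  0.1]
[0.5784 0.2105 0.1    0.0068] [ 1.3  1.2 -3.8  4.1 -1.1 -3.5 -2.2  6.   1.6  2.7 -0.6 -0.6 -0.2  0.6]
top_mould scene 0.97 [200 363] [246 407] [225.7 386.6]
top_mould scene 0.83 [206 402] [247 434] [227.  419.1]
top_mould scene 0.66 [186 455] [226 492] [207.3 474.5]
top_mould top 0.94 [281 183] [316 221] [299.  202.6]
top_mould top 0.79 [149 224] [186 260] [167.6 241.1]
top_mould top 0.56 [226 226] [260 260] [242.7 243.5]
top_mould top 0.53 [137 212] [204 277] [171.1 249.1]
bottom_mould scene 0.72 [185 211] [223 248] [203.3 230.2]
bottom_mould top 0.74 [167 387] [201 421] [184.3 403.6]
small_mould scene 0.59 [198 259] [224 285] [210.2 272.2]
small_mould top 0.64 [185 353] [209 378] [197.1 365.6]
small_mould top 0.54 [167 387] [201 421] [184.3 403.8]
{'fx': 309.70691628693146, 'fy': 309.70691628693146, 'cx': 319.49715160228914, 'cy': 194.80465156481952, 'tool_from_camera': array([[-6.05301154e-04, -9.59631268e-01, -2.81260490e-01,
         7.17523694e-02],
       [ 9.99999760e-01, -6.75436140e-04,  1.52416113e-04,
         4.74437464e-04],
       [-3.36236767e-04, -2.81260330e-01,  9.59631447e-01,
        -1.44001567e-01],
       [ 0.00000000e+00,  0.00000000e+00,  0.00000000e+00,
         1.00000000e+00]])}
```

```bash
python3 - <<'E'
from h import *
for n,a,b in(("red",[227,419.1],[242.7,243.5]),("turq",[207.3,474.5],[299,202.6]),("bottom",[203.3,230.2],[184.3,403.6]),("small",[210.2,272.2],[197.1,365.6]),("cakeA",[223,337],[217,309]),("cakeB",[260,469],[230,193])):
    r=tri(a,b);print(n,r.x.round(4),r.fun.round(1))
P=np.array([.5786,.2104]);yw=.0666
T=lambda x,y:P+[np.cos(yw)*x-np.sin(yw)*y,np.sin(yw)*x+np.cos(yw)*y]
print("tool centre press",T(-.137,0),"other finger",T(-.137-.05,0),T(-.137-.057,0),"grip up",T(-.053,0))
# bottom flange outline fit, circle r=.055 at z=.06: bbox extremes
t=np.linspace(0,2*np.pi,200)
obs={"scene":([185,211],[223,248]),"top":([167,387],[201,421])}
def sil(v,p,lo,hi):
    pts=np.r_[np.c_[p[0]+.055*np.cos(t),p[1]+.055*np.sin(t),0*t+.06],np.c_[p[0]+.055*np.cos(t),p[1]+.055*np.sin(t),0*t+.054],np.c_[p[0]+.045*np.cos(t),p[1]+.045*np.sin(t),0*t]]
    q=proj(v,pts);return np.r_[q.min(0)-lo+.5,q.max(0)-hi-.5]
r=least_squares(lambda p:np.concatenate([sil(v,p,*obs[v]) for v in obs]),[.53,-.283]);print("bottom",r.x.round(4),r.fun.round(1))
E
```

```text
red [0.3585 0.2355 0.0226] [ 0.1 -2.   0.8 -2.1]
turq [0.1904 0.3557 0.0209] [ 0.1 -0.4  0.1 -0.3]
bottom [ 0.5318 -0.2816  0.0352] [-0.2 -0.6  0.4 -0.6]
small [ 0.4949 -0.16    0.0294] [-0.1 -0.4  0.2 -0.4]
cakeA [0.4382 0.0222 0.0116] [-0.  -0.4  0.2 -0.4]
cakeB [0.4058 0.3962 0.0097] [ 0.1 -0.7  0.3 -0.7]
tool centre press [0.44190372 0.20128254] other finger [0.39201457 0.197955  ] [0.38503009 0.19748915] grip up [0.5257175  0.20687281]
bottom [ 0.5303 -0.2795] [ 0.6 -0.2 -1.3  0.4 -0.2 -0.4 -0.4  0.3]
```

>>> {"op": "move_arm", "data": {
  "increments": [
    [1, [-0.03, -0.02, 0], 0],
    [1, [-0.03, -0.02, 0], 0],
    [1, [-0.03, -0.02, 0], 0],
    [1, [-0.03, -0.02, 0], 0],
    [1, [-0.03, -0.02, 0], 0],
    [1, [-0.03, -0.02, 0], 0],
    [1, [-0.03, -0.02, 0], 0],
    [1, [-0.03, -0.02, 0], 0],
    [1, [-0.03, -0.02, 0], 0],
    [1, [-0.03, -0.02, 0], 0]
  ]
}}

```text
time: 2.33
ee_pos: [0.3836, 0.2555, 0.2316]
eef_rot: [0.0, 0.135, 0.991, 0.0]
force: [0.3, 0.3, 0.1]
gripper_width: 0.0853
grip_force: 0.0
```

>>> {"op": "move_arm", "data": {
  "increments": [
    [1, [0, 0, 0], 1.27],
    [1, [0, 0, 0], 1.27],
    [1, [0, 0, 0], 1.27],
    [1, [0, 0, 0], 1.27],
    [1, [0, 0, 0], 1.27],
    [1, [0, 0, 0], 1.27],
    [1, [0, 0, 0], 1.27],
    [1, [0, 0, 0], 1.25],
    [1, [0, 0, 0], 0]
  ]
}}

```text
time: 3.08
ee_pos: [0.3827, 0.257, 0.2314]
eef_rot: [0.0, 0.548, 0.837, 0.0]
force: [-0.3, -0.2, 1.0]
gripper_width: 0.0853
grip_force: 0.0
```

```bash
cat >> h.py <<'E'
KW=ctrl.calibration("wrist")
def wproj(o,p):
    q=o["eef_rot"];Rt=R.from_quat(np.r_[q[1:],q[0]]).as_matrix()
    t=(np.atleast_2d(p)-o["ee_pos"])@Rt
    M=KW["tool_from_camera"];c=(t-M[:3,3])@M[:3,:3]
    r=np.hypot(c[:,0],c[:,1]);th=np.arctan2(r,c[:,2])
    return np.c_[KW["cy"]+KW["fy"]*th*c[:,1]/r,KW["cx"]+KW["fx"]*th*c[:,0]/r]
def dock(D,pts):  # dock frame to world; D=x,y,yaw
    pts=np.atleast_2d(pts);s,k=np.sin(D[2]),np.cos(D[2])
    return np.c_[D[0]+k*pts[:,0]-s*pts[:,1],D[1]+s*pts[:,0]+k*pts[:,1],pts[:,2]]
def seat(a,b,n): # upslope, y, normal -> dock
    a,b,n=np.broadcast_arrays(a,b,n);return np.c_[.866*a-.5*n,b,.14+.5*a+.866*n]
E
cat > ov.py <<'E'
from h import *
import sys
D=(.5786,.2104,.0666);n0=float(sys.argv[2])
o=ctrl.get_obs();im=ctrl.get_image("wrist")
t=np.linspace(0,2*np.pi,120)
for r,n,c in((.055,0,(0,0,255)),(.045,.06,(255,0,0))):
    for q in wproj(o,dock(D,seat(r*np.cos(t),r*np.sin(t),n+n0))): im[tuple(np.clip(q.round().astype(int),0,[399,639]))]=c
s=.014*np.array([-1,1,1,-1]),.014*np.array([-1,-1,1,1])
P=np.r_[dock(D,seat(s[0],s[1],.096+n0)),dock(D,seat(-.105+np.array([0,-.013,-.013]),np.array([0,.017,-.017]),-.014))]
for q in wproj(o,P): cv2.circle(im,tuple(int(v) for v in q[::-1].round()),2,(0,255,0),1)
cv2.imwrite("pics/"+sys.argv[1],im)
E
python3 ov.py w1.png .002
```

```text
(no output)
```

View pics/w1.png

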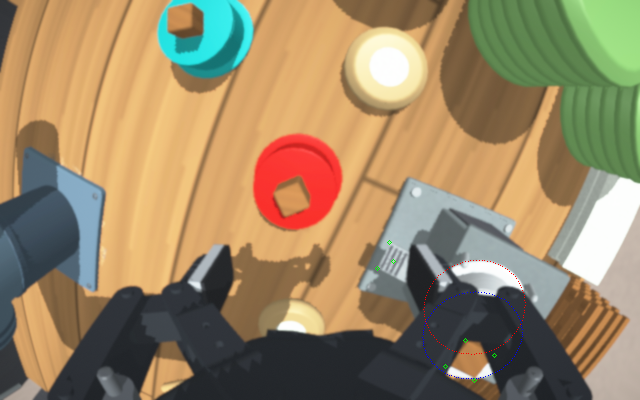

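The wrist view shows the striped pedal at about (260, 393), within a few px of where the dock fit predicts it. The grip at (358, 472) also matches.

>>> {"op": "move_arm", "data": {
  "increments": [
    [1, [-0.031, 0.007, 0], 0],
    [1, [-0.03, 0.007, 0], 0],
    [1, [-0.03, 0.007, 0], 0],
    [1, [0, 0, 0.03], 0],
    [1, [0, 0, 0.03], 0],
    [1, [0, 0, 0.03], 0],
    [1, [0, 0, 0.03], 0],
    [1, [0, 0, 0.02], 0],
    [1, [0, 0, 0], 0]
  ]
}}

```text
time: 3.88
ee_pos: [0.4353, 0.1816, 0.0876]
eef_rot: [-0.003, 0.545, 0.839, -0.003]
force: [-0.9, -0.5, -0.2]
gripper_width: 0.0852
grip_force: 0.0
```

```bash
python3 ov.py w2.png .002
```

```text
(no output)
```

View pics/w2.png

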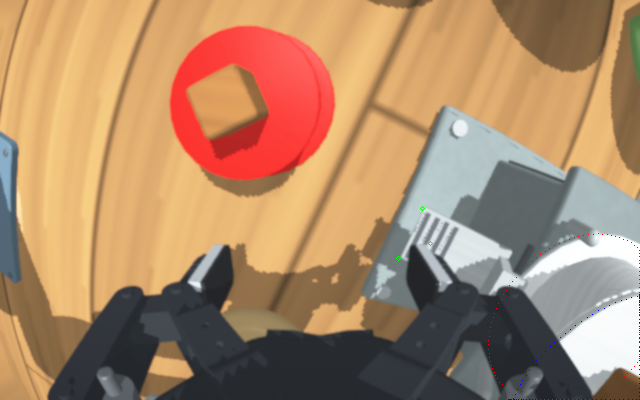

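The wrist view shows the right finger's tip above the pedal's free end at about (250, 430). The red mould is clear at (105, 250).

>>> {"op": "move_arm", "data": {
  "increments": [
    [1, [0, 0.003, 0.005], 0],
    [1, [0, 0.002, 0.005], 0],
    [1, [0, 0, 0], 0],
    [1, [0, 0, 0], 0]
  ]
}}

```text
time: 4.27
ee_pos: [0.4411, 0.184, 0.0816]
eef_rot: [-0.002, 0.545, 0.838, -0.002]
force: [-7.5, -2.9, -0.7]
gripper_width: 0.0853
grip_force: 0.0
```

>>> {"op": "move_arm", "data": {
  "increments": [
    [1, [0, -0.012, 0], 0],
    [1, [0, 0, 0], 1.33],
    [1, [0, 0, 0], 1.33],
    [1, [0, 0, 0], 1.34],
    [1, [0, 0, 0.013], 0],
    [1, [-0.01, 0.004, 0], 0],
    [1, [0, 0.004, 0], 0],
    [1, [0, 0, 0], 0],
    [1, [0, 0, 0], 0]
  ]
}}

```text
time: 5.02
ee_pos: [0.4422, 0.1698, 0.0693]
eef_rot: [0.001, 0.683, 0.73, 0.001]
force: [0.2, -0.1, -0.4]
gripper_width: 0.0853
grip_force: 0.0
```

>>> {"op": "move_arm", "data": {
  "increments": [
    [1, [0, -0.01, 0], 0],
    [1, [0, 0, 0], -1.33],
    [1, [0, 0, 0], -1.33],
    [1, [0, 0, 0], -1.33],
    [1, [0, 0, 0], -1.33],
    [1, [0, 0, 0], -1.34],
    [1, [0, 0, 0], -1.34],
    [1, [-0.0025, 0.008, 0], 0],
    [1, [0, 0.0065, 0], 0],
    [1, [0, 0, 0], 0]
  ]
}}

```text
time: 5.85
ee_pos: [0.4445, 0.1783, 0.0687]
eef_rot: [0.001, 0.394, 0.919, 0.001]
force: [0.1, -0.4, 0.4]
gripper_width: 0.0855
grip_force: 0.0
```

>>> {"op": "move_arm", "data": {
  "increments": [
    [1, [0, 0, 0.005], 0],
    [1, [0, 0, 0], 0]
  ]
}}

```text
time: 6.02
ee_pos: [0.4424, 0.1775, 0.0625]
eef_rot: [-0.001, 0.393, 0.92, -0.0]
force: [0.3, -0.8, -0.8]
gripper_width: 0.0853
grip_force: 0.0
```

>>> {"op": "move_arm", "data": {
  "increments": [
    [1, [-0.001, 0.001, 0.005], 0],
    [1, [-0.001, 0.001, 0.003], 0],
    [1, [0, 0, 0], 0],
    [1, [0, 0, 0], 0]
  ]
}}

```text
time: 6.35
ee_pos: [0.4457, 0.1774, 0.0551]
eef_rot: [-0.0, 0.393, 0.92, -0.0]
force: [-1.1, 1.9, 1.5]
gripper_width: 0.0853
grip_force: 0.9
```

>>> {"op": "move_arm", "data": {
  "increments": [
    [1, [-0.001, 0.001, 0.004], 0],
    [1, [-0.001, 0.001, 0.004], 0],
    [1, [0, 0, 0], 0],
    [1, [0, 0, 0], 0]
  ]
}}

```text
time: 6.68
ee_pos: [0.4488, 0.1773, 0.0471]
eef_rot: [-0.0, 0.393, 0.92, -0.0]
force: [0.3, -0.1, 2.9]
gripper_width: 0.0857
grip_force: 1.2
```

>>> {"op": "move_arm", "data": {
  "increments": [
    [1, [-0.001, 0.001, 0.004], 0],
    [1, [-0.001, 0.001, 0.003], 0],
    [1, [0, 0, 0], 0],
    [1, [0, 0, 0], 0]
  ]
}}

```text
time: 7.02
ee_pos: [0.4511, 0.1773, 0.0399]
eef_rot: [-0.001, 0.392, 0.92, -0.0]
force: [-1.9, 1.2, 3.0]
gripper_width: 0.0854
grip_force: 1.6
```

```bash
python3 ov.py w3.png .018
```

```text
(no output)
```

View pics/w3.png

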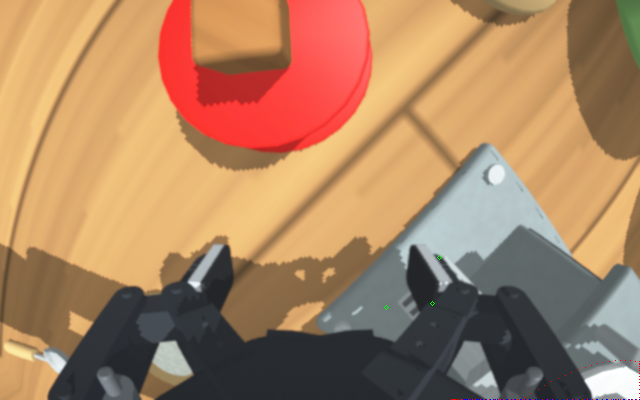

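The wrist view shows the finger on the pedal at about (275, 435) and the pedal tipped down. The mould is out of view, so I'll check the pop from the scene camera.

```bash
cat > chk.py <<'E'
from h import *
for v,box in(("scene",(355,250)),):
    im=ctrl.get_image(v);
    a=cv2.imread("pics/s0.png")
    # vertical/horizontal shift of mould patch against the first picture
    t=a[196:240,372:406];r=cv2.matchTemplate(im[180:256,352:426],t,cv2.TM_CCOEFF_NORMED);_,m,_,l=cv2.minMaxLoc(r);print("shift drow,dcol",l[1]-16,l[0]-20,round(m,2))
D=(.5786,.2104,.0666)
for n in(.002,.018): print(n,proj("scene",dock(D,seat(0,0,.096+n))).round(1))
E
python3 chk.py
```

```text
shift drow,dcol -7 2 0.82
0.002 [[200.7 392.1]]
0.018 [[194.2 393.6]]
```

Popped: the shift is (-7, +2) px and (-6.5, +1.5) was expected. I'll ease back slightly with the pedal held, so that nothing touches the mould, and then withdraw.

>>> {"op": "move_arm", "data": {
  "increments": [
    [1, [0.001, -0.0015, 0], 0],
    [1, [0.001, -0.001, 0], 0],
    [1, [0, 0, 0], 0],
    [1, [0, 0, 0], 0]
  ]
}}

```text
time: 7.45
ee_pos: [0.448, 0.1769, 0.0403]
eef_rot: [-0.0, 0.392, 0.92, -0.0]
force: [-1.1, 0.0, 1.8]
gripper_width: 0.0857
grip_force: 1.4
```

>>> {"op": "move_arm", "data": {
  "increments": [
    [1, [0.004, -0.005, -0.002], 0],
    [1, [0.004, -0.006, -0.005], 0],
    [1, [0.01, -0.015, -0.01], 0],
    [1, [0.01, -0.015, -0.03], 0],
    [1, [0, -0.005, -0.04], 0],
    [1, [0, 0, -0.04], 0],
    [1, [0, 0, -0.04], 0],
    [1, [0, 0, -0.04], 0],
    [1, [0, 0, -0.04], 0],
    [1, [0, 0, -0.04], 0]
  ]
}}

```text
time: 8.28
ee_pos: [0.3943, 0.1652, 0.3295]
eef_rot: [0.0, 0.392, 0.92, 0.0]
force: [0.9, 0.3, 0.1]
gripper_width: 0.0854
grip_force: 0.0
```

```bash
python3 chk.py
```

```text
shift drow,dcol -7 2 0.95
0.002 [[200.7 392.1]]
0.018 [[194.2 393.6]]
```

>>> {"op": "move_arm", "data": {
  "increments": [
    [1, [0, 0, 0], -1.25],
    [1, [0, 0, 0], -1.25],
    [1, [0, 0, 0], -1.25],
    [1, [0, 0, 0], -1.25],
    [1, [0, 0, 0], -1.25],
    [1, [0, 0, 0], -1.25],
    [1, [0, 0, 0], -1.25],
    [1, [0, 0, 0], -1.25],
    [1, [-0.035, 0.009, 0], 0],
    [1, [-0.034, 0.008, 0], 0]
  ]
}}

```text
time: 9.17
ee_pos: [0.4626, 0.187, 0.3278]
eef_rot: [0.0, -0.033, 0.999, -0.0]
force: [0.7, 0.0, 0.6]
gripper_width: 0.0853
grip_force: 0.0
```

>>> {"op": "move_arm", "data": {
  "increments": [
    [1, [-0.033, 0.008, 0], 0],
    [1, [-0.033, 0.008, 0], 0],
    [1, [0, 0, 0.025], 0],
    [1, [0, 0, 0], 0],
    [1, [0, 0, 0], 0]
  ]
}}

```text
time: 9.58
ee_pos: [0.5265, 0.2069, 0.3004]
eef_rot: [-0.003, -0.033, 0.999, -0.0]
force: [-0.1, 0.2, 0.2]
gripper_width: 0.0853
grip_force: 0.0
```

```bash
python3 ov.py w4.png .018
```

```text
(no output)
```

View pics/w4.png

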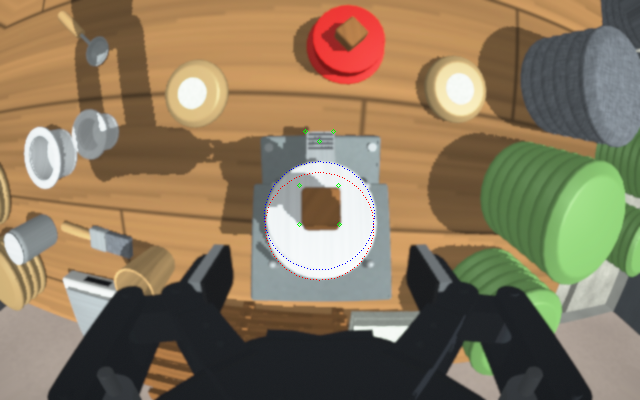

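The wrist view has the grip centred at about (208, 321), square to the fingers and within 2 mm of the prediction.

>>> {"op": "move_arm", "data": {
  "increments": [
    [1, [-0.002, 0.001, 0.023], 0],
    [1, [0, 0, 0.023], 0],
    [1, [0, 0, 0.023], 0],
    [1, [0, 0, 0.022], 0],
    [1, [0, 0, 0], 0],
    [0.25, [0, 0, 0], 0],
    [0.1, [0, 0, 0], 0],
    [0.1, [0, 0, 0], 0],
    [0.1, [0, 0, 0], 0],
    [0.1, [0, 0, 0], 0]
  ],
  "force": 60
}}

```text
time: 10.47
ee_pos: [0.5308, 0.2084, 0.2127]
eef_rot: [0.001, -0.033, 0.999, 0.0]
force: [-0.4, -1.0, 2.5]
gripper_width: 0.0271
grip_force: 61.8
```

>>> {"op": "move_arm", "data": {
  "increments": [
    [0.1, [0, 0, 0], 0],
    [0.1, [0, 0, 0], 0],
    [0.1, [0, 0, 0], 0],
    [0.1, [0, 0, 0], 0]
  ]
}}

```text
time: 10.8
ee_pos: [0.5307, 0.2084, 0.2125]
eef_rot: [0.001, -0.033, 0.999, 0.0]
force: [-3.1, -1.7, 6.2]
gripper_width: 0.0269
grip_force: 62.3
```

Gripped. Lifting along the seat's normal.

>>> {"op": "move_arm", "data": {
  "increments": [
    [0.1, [0.004, 0, -0.007], 0],
    [0.1, [0.004, 0, -0.007], 0],
    [0.1, [0.005, 0, -0.0087], 0],
    [0.1, [0.005, 0, -0.0087], 0],
    [0.1, [0.006, 0, -0.0104], 0],
    [0.1, [0.006, 0, -0.0104], 0],
    [0.1, [0, 0, 0], 0],
    [0.1, [0, 0, 0], 0]
  ]
}}

```text
time: 11.47
ee_pos: [0.5004, 0.2066, 0.2647]
eef_rot: [0.001, -0.033, 0.999, 0.0]
force: [-0.2, -0.4, -2.7]
gripper_width: 0.0272
grip_force: 61.3
```

>>> {"op": "move_arm", "data": {
  "increments": [
    [0.1, [0, 0, -0.02], 0],
    [0.1, [0, 0, -0.025], 0],
    [0.1, [0, 0, -0.02], 0],
    [0.1, [0.01, -0.012, 0], 0],
    [0.1, [0.02, -0.023, 0], 0],
    [0.1, [0.022, -0.025, 0], 0],
    [0.1, [0.022, -0.025, 0], 0],
    [0.1, [0.022, -0.025, 0], 0],
    [0.1, [0.022, -0.025, 0], 0],
    [0.1, [0.022, -0.025, 0], 0]
  ]
}}

```text
time: 12.3
ee_pos: [0.3698, 0.0367, 0.328]
eef_rot: [-0.0, -0.033, 0.999, -0.0]
force: [1.4, -1.6, -2.6]
gripper_width: 0.0267
grip_force: 61.2
```

>>> {"op": "move_arm", "data": {
  "increments": [
    [0.1, [0.022, -0.025, 0], 0],
    [0.1, [0.022, -0.025, 0], 0],
    [0.1, [0.022, -0.025, 0], 0],
    [0.1, [0.016, -0.018, 0.01], 0],
    [0.1, [0, 0, 0.03], 0],
    [0.1, [0, 0, 0.03], 0],
    [0.1, [0, 0, 0.03], 0],
    [0.1, [0, 0, 0.03], 0],
    [0.1, [0, 0, 0.03], 0],
    [0.1, [0, 0, 0.02], 0]
  ]
}}

```text
time: 13.13
ee_pos: [0.294, -0.0599, 0.146]
eef_rot: [-0.001, -0.033, 0.999, 0.001]
force: [0.5, 0.1, -3.6]
gripper_width: 0.0274
grip_force: 61.0
```

```bash
python3 - <<'E'
from h import *
o=ctrl.get_obs();print(o["ee_pos"],o["force"])
im=ctrl.get_image("scene");c=proj("scene",o["ee_pos"])[0].astype(int);print(c)
cv2.imwrite("pics/s5.png",cv2.resize(im[c[0]-70:c[0]+80,c[1]-100:c[1]+100],None,fx=4,fy=4,interpolation=cv2.INTER_CUBIC))
E
```

```text
[ 0.29397571 -0.05990535  0.14603302] [ 0.49556378  0.13784452 -3.59285016]
[152 334]
```

View pics/s5.png

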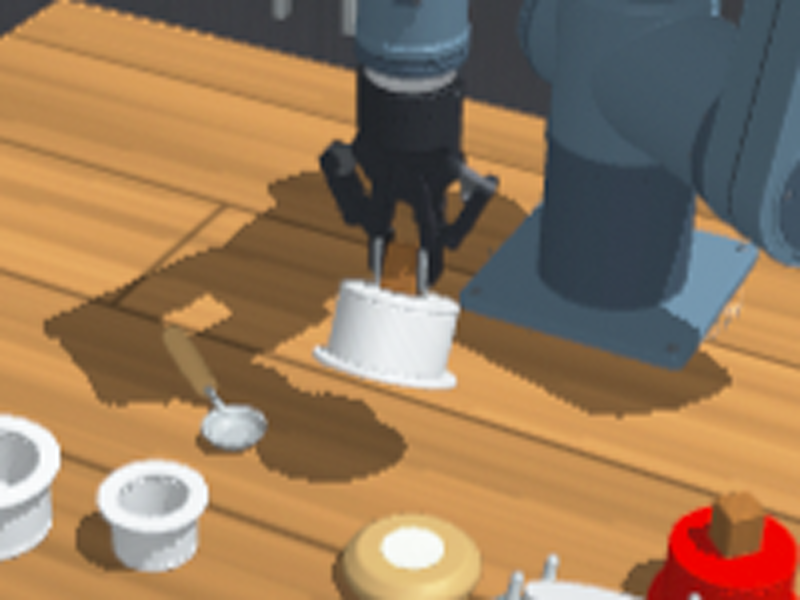

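The mould is held, still tilted about 30°, above clear table, with the spoon to one side. I'll level it against the table by pressing lightly and dragging forward with a soft grip.

>>> {"op": "move_arm", "data": {
  "increments": [
    [0.1, [0, 0, 0.025], 0],
    [0.1, [0, 0, 0.02], 0],
    [0.1, [0, 0, 0.01], 0],
    [0.1, [0, 0, 0], 0],
    [0.1, [0, 0, 0], 0],
    [0.1, [0, 0, 0], 0]
  ],
  "force": 20
}}

```text
time: 13.68
ee_pos: [0.2963, -0.0613, 0.0945]
eef_rot: [0.001, -0.033, 0.999, -0.001]
force: [0.4, -0.2, -2.7]
gripper_width: 0.0269
grip_force: 61.1
```

>>> {"op": "move_arm", "data": {
  "increments": [
    [0.1, [0, 0, 0.003], 0],
    [0.1, [0, 0, 0.002], 0],
    [0.1, [0, 0, 0], 0]
  ]
}}

```text
time: 13.93
ee_pos: [0.2956, -0.0608, 0.0887]
eef_rot: [0.0, -0.033, 0.999, -0.0]
force: [-0.6, 0.2, -3.4]
gripper_width: 0.0269
grip_force: 61.1
```

>>> {"op": "move_arm", "data": {
  "increments": [
    [0.12, [0, 0, 0.002], 0],
    [0.12, [0, 0, 0.002], 0],
    [0.12, [0, 0, 0], 0],
    [0.12, [0, 0, 0], 0]
  ],
  "force": 20
}}

```text
time: 14.27
ee_pos: [0.2953, -0.0606, 0.0844]
eef_rot: [-0.0, -0.033, 0.999, 0.0]
force: [-0.7, 0.3, -3.0]
gripper_width: 0.0274
grip_force: 61.1
```

>>> {"op": "move_arm", "data": {
  "increments": [
    [0.2, [0, 0, 0.002], 0],
    [0.2, [0, 0, 0.002], 0],
    [0.2, [0, 0, 0], 0],
    [0.2, [0, 0, 0], 0]
  ],
  "force": 20
}}

```text
time: 14.6
ee_pos: [0.2972, -0.0615, 0.0821]
eef_rot: [0.002, -0.033, 0.999, -0.001]
force: [-2.7, 3.4, 20.7]
gripper_width: 0.027
grip_force: 64.9
```

>>> {"op": "move_arm", "data": {
  "increments": [
    [0.2, [-0.004, 0, 0], 0],
    [0.2, [-0.004, 0, 0], 0],
    [0.2, [-0.004, 0, 0], 0],
    [0.2, [0, 0, 0], 0]
  ]
}}

```text
time: 14.93
ee_pos: [0.3074, -0.0601, 0.0808]
eef_rot: [-0.0, -0.033, 0.999, -0.0]
force: [-3.2, -0.8, 7.0]
gripper_width: 0.0271
grip_force: 63.4
```

>>> {"op": "move_arm", "data": {
  "increments": [
    [0.2, [-0.004, 0, 0.001], 0],
    [0.2, [-0.004, 0, 0.001], 0],
    [0.2, [-0.004, 0, 0.001], 0],
    [0.2, [0, 0, 0], 0]
  ]
}}

```text
time: 15.27
ee_pos: [0.3193, -0.0592, 0.0775]
eef_rot: [-0.001, -0.033, 0.999, -0.0]
force: [-3.5, -1.1, 5.8]
gripper_width: 0.0271
grip_force: 63.8
```

>>> {"op": "move_arm", "data": {
  "increments": [
    [0.2, [-0.004, 0, 0.0015], 0],
    [0.2, [-0.004, 0, 0.0015], 0],
    [0.2, [-0.004, 0, 0.0015], 0],
    [0.2, [0, 0, 0], 0]
  ]
}}

```text
time: 15.6
ee_pos: [0.3312, -0.0584, 0.0729]
eef_rot: [-0.001, -0.033, 0.999, 0.0]
force: [-3.1, -1.3, 4.1]
gripper_width: 0.0273
grip_force: 64.3
```

>>> {"op": "move_arm", "data": {
  "increments": [
    [0.2, [-0.004, 0, 0.002], 0],
    [0.2, [-0.004, 0, 0.002], 0],
    [0.2, [-0.003, 0, 0.002], 0],
    [0.2, [0, 0, 0], 0]
  ]
}}

```text
time: 15.93
ee_pos: [0.3426, -0.0576, 0.0668]
eef_rot: [-0.0, -0.033, 0.999, 0.0]
force: [-2.1, -1.2, 4.9]
gripper_width: 0.0271
grip_force: 64.9
```

>>> {"op": "move_arm", "data": {
  "increments": [
    [0.2, [-0.002, 0, 0.001], 0],
    [0.2, [0, 0, 0.001], 0],
    [0.2, [0, 0, 0], 0],
    [0.2, [0, 0, 0], 0]
  ]
}}

```text
time: 16.27
ee_pos: [0.3452, -0.0576, 0.0652]
eef_rot: [0.001, -0.033, 0.999, -0.0]
force: [-1.9, -0.4, 4.7]
gripper_width: 0.0267
grip_force: 65.2
```

>>> {"op": "move_arm", "data": {
  "increments": [
    [0.2, [0, 0, 0.001], 0],
    [0.2, [0, 0, 0.001], 0],
    [0.2, [0, 0, 0], 0],
    [0.2, [0, 0, 0], 0]
  ]
}}

```text
time: 16.6
ee_pos: [0.3468, -0.0578, 0.0641]
eef_rot: [0.003, -0.032, 0.999, -0.0]
force: [1.9, 2.9, 11.6]
gripper_width: 0.0273
grip_force: 66.5
```

>>> {"op": "move_arm", "data": {
  "increments": [
    [0.2, [0, 0, 0.001], 0],
    [0.2, [0, 0, 0], 0],
    [0.2, [0, 0, 0], 0]
  ]
}}

```text
time: 16.85
ee_pos: [0.3472, -0.0577, 0.0638]
eef_rot: [0.003, -0.032, 0.999, -0.0]
force: [0.2, 5.9, 23.3]
gripper_width: 0.0271
grip_force: 68.1
```

The sharp rise in force shows it is flat on the table. Next I'll measure the mould's centre relative to the tool.

```bash
python3 - <<'E'
from h import *
o=ctrl.get_obs();print(o["ee_pos"])
t=np.linspace(0,2*np.pi,400)
def ext(v,p,fl,z): # flange disc z range, body
    pts=np.r_[[ (p[0]+.055*np.cos(a),p[1]+.055*np.sin(a),zz) for zz in fl for a in t]]
    q=proj(v,pts);return q
def obsm(v,l,near):
    ctrl.get_image(v)
    ds=[d for d in ctrl.cut_out(v,l) if np.hypot(*(np.array(d["pixel"])-near))<30]
    return [np.argwhere(d["mask"]) for d in ds[:1]]
for l,z,fl,g in(("top_mould",0,(0,.006),(.345,-.058)),("bottom_mould",0,(.054,.06),(.531,-.281))):
  O={}
  for v in("scene","top"):
    near=proj(v,[*g,.03])[0]; m=obsm(v,l,near)
    if m: O[v]=m[0];print(l,v,m[0].min(0),m[0].max(0),len(m[0]))
  def f(p,vs):
    r=[]
    for v in vs:
        q=ext(v,p,fl,0);m=O[v];r+=[q[:,1].min()-m[:,1].min()+.5,q[:,1].max()-m[:,1].max()-.5]
        if l=="top_mould": r+=[q[:,0].max()-m[:,0].max()-.5]
        else: r+=[q[:,0].min()-m[:,0].min()+.5]
    return np.array(r)
  for vs in(["scene"],["top"],list(O)):
    if all(v in O for v in vs):
      s=least_squares(lambda p:f(p,vs),g);print(l,vs,s.x.round(4),s.fun.round(1))
E
```

```text
[ 0.34716639 -0.057735    0.06380674]
top_mould scene [171 310] [209 344] 904
top_mould top [250 319] [264 343] 193
top_mould ['scene'] [ 0.335  -0.0616] [-0.4  0.4 -0. ]
top_mould ['top'] [ 0.3412 -0.0469] [-4.8  4.7 -0.1]
top_mould ['scene', 'top'] [ 0.3419 -0.0527] [ 1.1  2.   2.2 -3.   6.5 -0.3]
bottom_mould scene [186 211] [223 247] 1075
bottom_mould top [167 387] [201 422] 996
bottom_mould ['scene'] [ 0.5325 -0.28  ] [-0.8  0.8 -0.1]
bottom_mould ['top'] [ 0.5296 -0.2811] [ 0.2 -0.2  0. ]
bottom_mould ['scene', 'top'] [ 0.5307 -0.2811] [-0.8  0.9 -0.5  0.2 -0.2 -0.3]
```

The views disagree by about 6 mm because the gripper hides part of the mould. It stands flat, so I'll release it, look from above and regrip it centred.

>>> {"op": "move_arm", "data": {
  "increments": [
    [0.2, [0, 0, -0.001], 0],
    [0.5, [0, 0, 0], 0],
    [0.8, [0, 0, 0], 0],
    [1, [0, 0, 0], 0],
    [1, [0, 0, 0], 0],
    [1, [0, 0, -0.02], 0],
    [1, [0, 0, -0.03], 0],
    [1, [0, 0, -0.035], 0],
    [1, [0, 0, -0.035], 0],
    [1, [0, 0, 0], 0]
  ],
  "force": 40
}}

```text
time: 18.08
ee_pos: [0.3478, -0.0592, 0.1886]
eef_rot: [0.005, -0.033, 0.999, -0.003]
force: [1.9, 0.7, 0.4]
gripper_width: 0.0851
grip_force: 0.0
```

```bash
python3 - <<'E'
from h import *
o=ctrl.get_obs();o2=o;im=ctrl.get_image("wrist")
print(o["ee_pos"],o["joint_vel"].round(3))
t=np.linspace(0,2*np.pi,120)
for c in((.3472,-.0577),):
  for r,z,col in((.055,0,(0,0,255)),(.045,.06,(255,0,0))):
    for q in wproj(o,np.c_[c[0]+r*np.cos(t),c[1]+r*np.sin(t),0*t+z]): im[tuple(np.clip(q.round().astype(int),0,[399,639]))]=col
cv2.imwrite("pics/w6.png",im)
for d in ctrl.tip_of("wrist","top_mould_grip"): print(d["pixel"],d["conf"],wproj(o,[.3472,-.0577,.084]))
E
```

```text
[ 0.34781558 -0.05916031  0.1885538 ] [-0.004  0.054  0.094 -0.003 -0.135  0.002]
[225.5, 572.8] 0.91 [[191.58545854 321.31622342]]
[185.2, 324.0] 0.88 [[191.58545854 321.31622342]]
```

View pics/w6.png

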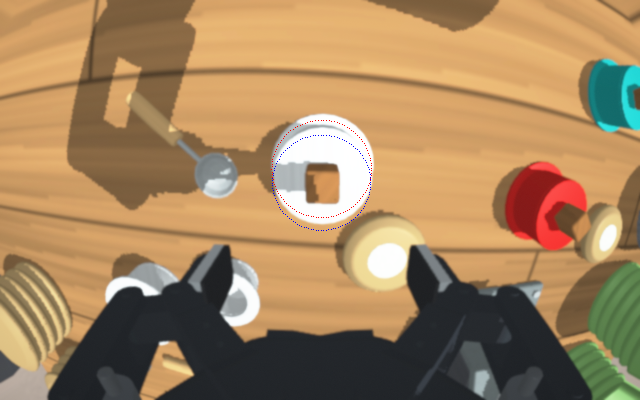

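The mould stands flat on the table. Its flange spans rows 114-224 and is centred at col 322, about 7 mm nearer the robot than the tool axis. I'll regrip it centred.

>>> {"op": "move_arm", "data": {
  "increments": [
    [1, [0.0075, 0.001, 0.03], 0],
    [1, [0, 0, 0.035], 0],
    [1, [0, 0, 0.035], 0],
    [1, [0, 0, 0.018], 0],
    [1, [0, 0, 0], 0],
    [1, [0, 0, 0], 0],
    [0.25, [0, 0, 0], 0],
    [0.1, [0, 0, 0], 0],
    [0.1, [0, 0, 0], 0],
    [0.1, [0, 0, 0], 0]
  ],
  "force": 40
}}

```text
time: 19.02
ee_pos: [0.3376, -0.0573, 0.0659]
eef_rot: [0.001, -0.033, 0.999, -0.001]
force: [-0.2, -0.8, -0.1]
gripper_width: 0.0387
grip_force: 0.0
```

>>> {"op": "move_arm", "data": {
  "increments": [
    [0.1, [0, 0, 0], 0],
    [0.1, [0, 0, 0], 0],
    [0.1, [0, 0, 0], 0],
    [0.1, [0, 0, -0.015], 0],
    [0.1, [0, 0, -0.035], 0],
    [0.1, [0, 0, -0.035], 0],
    [0.1, [0, 0, -0.035], 0],
    [0.1, [0, 0, -0.03], 0],
    [0.1, [0, 0, 0], 0]
  ]
}}

```text
time: 19.77
ee_pos: [0.3395, -0.0583, 0.2202]
eef_rot: [0.004, -0.033, 0.999, -0.002]
force: [1.5, -0.2, -2.2]
gripper_width: 0.0276
grip_force: 46.0
```

>>> {"op": "move_arm", "data": {
  "increments": [
    [0.1, [-0.0196, -0.0261, 0], 0],
    [0.1, [-0.0196, -0.0261, 0], 0],
    [0.1, [-0.0196, -0.0261, 0], 0],
    [0.1, [-0.0196, -0.0261, 0], 0],
    [0.1, [-0.0196, -0.0261, 0], 0],
    [0.1, [-0.0196, -0.0261, 0], 0],
    [0.1, [-0.0196, -0.0261, 0], 0],
    [0.1, [-0.0196, -0.0261, 0], 0],
    [0.1, [-0.0196, -0.0261, 0], 0],
    [0.1, [0, 0, 0], 0]
  ]
}}

```text
time: 20.6
ee_pos: [0.5308, -0.2841, 0.2119]
eef_rot: [-0.0, -0.032, 0.999, -0.0]
force: [0.7, -0.7, -2.4]
gripper_width: 0.0274
grip_force: 45.9
```

>>> {"op": "move_arm", "data": {
  "increments": [
    [0.1, [0, 0, 0.025], 0],
    [0.1, [0, 0, 0.025], 0],
    [0.1, [0, 0, 0], 0],
    [0.1, [0, 0, 0], 0],
    [0.1, [0, 0, 0], 0]
  ]
}}

```text
time: 21.02
ee_pos: [0.5284, -0.2796, 0.1653]
eef_rot: [-0.0, -0.033, 0.999, 0.0]
force: [0.7, 0.4, -3.0]
gripper_width: 0.0274
grip_force: 45.8
```

```bash
python3 - <<'E'
from h import *
o=ctrl.get_obs();im=ctrl.get_image("wrist");print(o["ee_pos"])
t=np.linspace(0,2*np.pi,150);e=o["ee_pos"]
for c,z,col in(((e[0]+.0015,e[1]),e[2]-.066,(255,0,0)),((.531,-.281),.06,(0,0,255))):
    for q in wproj(o,np.c_[c[0]+.055*np.cos(t),c[1]+.055*np.sin(t),0*t+z]): im[tuple(np.clip(q.round().astype(int),0,[399,639]))]=col
cv2.imwrite("pics/w7.png",cv2.resize(im[60:300,170:470],None,fx=2.5,fy=2.5,interpolation=cv2.INTER_NEAREST))
E
```

```text
[ 0.52836679 -0.27960504  0.16527226]
```

View pics/w7.png

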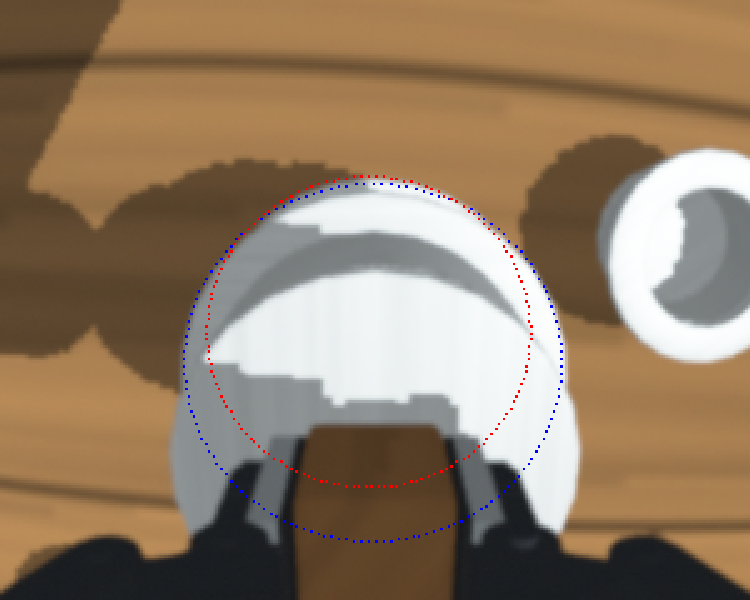

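Near the top of the view, the held flange's edge (row 192 of the crop) and the bottom rim's edge (row 180) fit centres within about 2 mm of each other. I'm lowering.

>>> {"op": "move_arm", "data": {
  "increments": [
    [0.1, [0, -0.001, 0.015], 0],
    [0.1, [0, 0, 0.01], 0],
    [0.1, [0, 0, 0.007], 0],
    [0.1, [0, 0, 0], 0],
    [0.1, [0, 0, 0], 0]
  ]
}}

```text
time: 21.48
ee_pos: [0.5283, -0.2805, 0.133]
eef_rot: [-0.0, -0.033, 0.999, 0.0]
force: [0.2, -0.4, -2.2]
gripper_width: 0.0274
grip_force: 45.8
```

>>> {"op": "move_arm", "data": {
  "increments": [
    [0.1, [0, 0, 0.002], 0],
    [0.1, [0, 0, 0.002], 0],
    [0.1, [0, 0, 0], 0],
    [0.1, [0, 0, 0], 0]
  ]
}}

```text
time: 21.82
ee_pos: [0.5284, -0.2807, 0.1292]
eef_rot: [0.0, -0.033, 0.999, -0.0]
force: [-0.0, -0.3, -1.9]
gripper_width: 0.0272
grip_force: 45.9
```

>>> {"op": "move_arm", "data": {
  "increments": [
    [0.1, [0, 0, 0.001], 0],
    [0.1, [0, 0, 0.001], 0],
    [0.1, [0, 0, 0.001], 0],
    [0.1, [0, 0, 0], 0]
  ]
}}

```text
time: 22.15
ee_pos: [0.5284, -0.2807, 0.1259]
eef_rot: [-0.0, -0.033, 0.999, -0.0]
force: [0.4, 0.8, -3.1]
gripper_width: 0.0271
grip_force: 45.9
```

>>> {"op": "move_arm", "data": {
  "increments": [
    [0.1, [0, 0, 0.0005], 0],
    [0.1, [0, 0, 0.0005], 0],
    [0.1, [0, 0, 0], 0],
    [0.1, [0, 0, 0], 0]
  ]
}}

```text
time: 22.48
ee_pos: [0.5284, -0.2809, 0.1257]
eef_rot: [0.0, -0.033, 0.999, -0.0]
force: [-2.1, 1.1, 4.1]
gripper_width: 0.0272
grip_force: 46.9
```

Rim contact, with z force at +4 N. A slight press, then release and retreat.

>>> {"op": "move_arm", "data": {
  "increments": [
    [0.1, [0, 0, 0.0005], 0],
    [0.1, [0, 0, 0], 0],
    [0.5, [0, 0, 0], 0],
    [0.7, [0, 0, 0], 0],
    [0.7, [0, 0, 0], 0],
    [0.7, [0, 0, 0], 0],
    [0.7, [0, 0, -0.02], 0],
    [0.7, [0, 0, -0.03], 0],
    [0.7, [0, 0, -0.04], 0],
    [0.7, [0, 0, -0.04], 0]
  ]
}}

```text
time: 23.32
ee_pos: [0.5278, -0.2802, 0.2548]
eef_rot: [-0.001, -0.033, 0.999, 0.001]
force: [0.8, -1.4, 0.6]
gripper_width: 0.0597
grip_force: 0.0
```

>>> {"op": "move_arm", "data": {
  "increments": [
    [0.7, [0.02, 0, -0.03], 0],
    [0.7, [0.03, 0, -0.02], 0],
    [0.7, [0.03, 0, 0], 0],
    [0.7, [0.03, 0, 0], 0],
    [0.7, [0, 0, 0], 0],
    [0.7, [0, 0, 0], 0]
  ]
}}

```text
time: 23.82
ee_pos: [0.4178, -0.2881, 0.3049]
eef_rot: [0.0, -0.032, 0.999, -0.0]
force: [-0.1, -0.8, 0.6]
gripper_width: 0.0597
grip_force: 0.0
```

```bash
python3 - <<'E'
from h import *
o=ctrl.get_obs();print(o["ee_pos"])
ims=[ctrl.get_image("scene")[130:240,170:300],ctrl.get_image("wrist")[60:320,180:480]]
t=np.linspace(0,2*np.pi,150);im=ims[1]
for r,z in((.055,.06),(.045,.12)):
    for q in wproj(o,np.c_[.531+r*np.cos(t),-.281+r*np.sin(t),0*t+z])-[60,180]:
        i=q.round().astype(int)
        if 0<=i[0]<260 and 0<=i[1]<300: im[tuple(i)]=(0,0,255)
a=cv2.resize(ims[0],(390,330),interpolation=cv2.INTER_CUBIC);b=cv2.resize(im,(400,347))
c=np.zeros((350,790,3),np.uint8);c[:330,:390]=a;c[:347,390:]=b;cv2.imwrite("pics/f.png",c)
E
```

```text
[ 0.41777539 -0.28813068  0.30494738]
```

View pics/f.png

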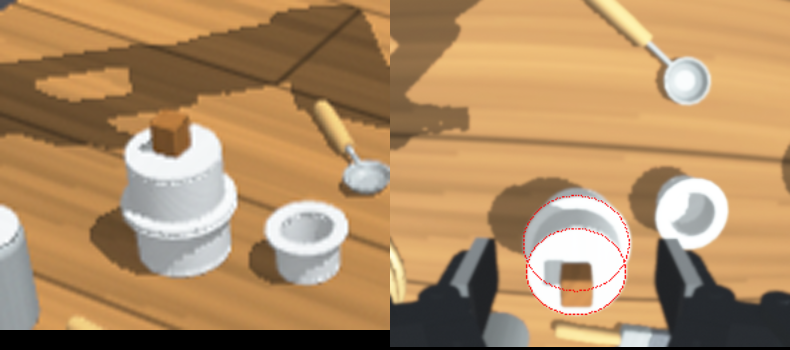

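The final view shows the pair closed, with the flanges flush at about (200, 180), upright and with the gripper clear.

```bash
python3 -c "
from workcell import ctrl
print(ctrl.finish_job())"
```

```text
the job is handed in; nothing more can be done
None
```

I handed the job in: the latch was pressed, the mould popped up and was lifted out, and it now stands mouth-down on the bottom mould with the gripper clear. Camera views put the rims within about 2 mm, but the judge returned no verdict. The moves could not tilt the tool, so I set the mould down on the table once to level and regrip it.

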